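# Lock the model school onto the town board

## Robot

A 6-joint arm with a two-finger parallel gripper is mounted at the origin on the work surface. World frame = base frame: x ahead of the robot, y to its left, z up, the work surface at z = 0. Lengths are in mm, angles in degrees, forces in N, time in s.
With the tool pointing down it reaches from about 350 to 850 mm from the base axis. Payload 8.1 kg.
Tool frame: the origin (TCP) lies at the very end of the fingers, on their centre line; the grasp point (between the pads) lies grip_depth behind it (grip_depth is the distance from the TCP to the grasp point, in mm); z points along the fingers, y is the direction in which the jaws open and shut (so a half turn about z gives the same grasp; the last joint's range is limited). The gripper opens to 85 mm and grips with 20 to 120 N. Pads are 22 mm wide; open, the fingers measure 114 mm over their backs; the gripper's body (76 mm by 85 mm) begins 54 mm behind the grasp point. The pads swing forward as they close: fully open they stand 13 mm farther back than shut.
Start: joints at [-75.481, 7.471, 85.268, -0, 87.261, -4.893], TCP at [199.433, -565.89, 200.692] pointing down, gripper open.
Joint ranges: [-169.43, 169.43], [-51.17, 129.36], [1.28, 143.12], [-76.62, 256.62], [0, 156.53], [-152.29, 152.29]. Speed limits (degrees/s): [136.94, 136.94, 159.86, 180, 180, 180].

## Interface

Orientations are given as [roll, pitch, yaw] about the fixed x, y, z axes, in that order (R = Rz(yaw) Ry(pitch) Rx(roll)).
In Python, from bench import * gives the robot as it stands.
- The arm moves only by the tool step_arm, never from a script. Its argument "plan" is a list of rows, each an object of numbers: "grip": the finger opening in cm, from 0 to 8.54; "tx", "ty", "tz": the shift along the tool's x, y, z in cm; "ax", "ay", "az": the turn, a rotation vector about the tool's x, y, z in degrees. In form: [{"grip": .., "tx": .., "ty": .., "tz": .., "ax": .., "ay": .., "az": ..}, ...]. A call has 1 to 8 rows; each row shifts and turns the commanded pose from where the row before left it, along the tool's axes as they then stand; what a row does not reach is not made up. A row lasts 1/12 s, in which the tool goes at most 41.7 mm and 7.16 degrees, less where a joint would pass 70% of its speed; a pose out of reach is approached as far as the arm can. A call with a gripper value outside its range is refused whole. The fingers move at their own pace and stop on an object; "newtons" is the grip in N (left out, the last holds). Time passes only in rows, so rows that do not move let the fingers close. It gives the time, the measured TCP pose, the force and the opening at its end, in the units of the state.
- sense(): the state, without advancing time (a new reading comes with each control period).
- snapshot(name): name is "side" or "top" or "wrist"; returns the picture (400x640x3 uint8, red, green, blue); there is no depth.
- camera_model(name): a dict with "intrinsics" (3x3 intrinsics, pixels), "dist_coeffs" ([k1, k2, p1, p2, k3] as OpenCV has them; the pictures are not rectified), "pose" (4x4, takes a point from camera to world coordinates); the wrist camera has in their place "T_tool_cam" (4x4, takes a point from camera to tool coordinates, whose origin is the TCP and whose axes are the flange's). Camera axes: x right, y down, z forward; pixel columns grow to the right and rows downward; lengths in mm; the calibration is good to about 2 mm. A picture is of the moment at which its call begins: read the wrist's pose just before it. camera_model takes no time and is no camera call.
- hand_in(): hands the job in, once; it reports no verdict.
The state is a dict: "time": time; "joint_pos": joint angles; "qd": joint speeds; "joint_efforts": joint torques, N m; "tool_pos": TCP position; "tcp_rot": TCP orientation; "ft_force": force on the tool from outside, world axes, zero at the start; "wrist_torque": the same for the moment, N m; "finger_gap": finger opening in mm.
Only numpy, scipy, OpenCV 4.12 (cv2) and the standard library are available. Lean on these libraries where they do the work, as an engineer would, in place of code of your own. Each camera call takes 0.05 s, during which the arm holds its last target.

## Task

Fix the model school onto the town model: with the school square to the board and its tongue pointing to the board's far edge, set the foot plate down over the brass-headed stud so that the head comes up through the keyhole's wide hole, then slide the school tongue-first until the sprung head has ridden over the crest of the yellow ramps, clicked down behind it and the slot is fully home on the stud. It is a child's glued model, so set it down softly and slide it gently by feel (a push of 20 N is plenty, and twice that breaks it), leave the tree, glue bottle, tape and truck alone, and let go of the school at the end.

Things in the scene. Friction and masses are not known exactly. Their poses are not given: they have to be found in the camera images.
- school_center (a point): Loose model school, 0.11 to 0.22 kg: white block, dark windows, terracotta roof, 60 long (x) x 44 wide (y), 4 to 61 mm above the underside of its blue foot plate (4 thick, 60 wide). Point: block's middle, 35 mm above the underside; grasp here across the 44 mm. Plate reaches 35 mm behind and 119 mm ahead (tongue with keyhole, +x) of it; z up. Starts upright on the desk (z = 0).
- school_hole (a point): Centre of the keyhole's wide hole (42 mm along the tongue, 26 mm across) at the plate's underside: 88 mm ahead (school's +x) of school_center and 35 mm below it. From the hole a slot 10.4 mm wide, with a funnel mouth, runs back towards the block; its blind end is the stop.
- school_home (a point): Point in the slot, at the plate's underside, where the stud's axis lies when fully home (shank against the slot's end): 48 mm ahead of school_center, 40 mm back from the hole's centre. Yellow ramps beside the slot rise from 5.5 mm above the underside (19 mm ahead of this point) to a crest of 8.9 mm (9 to 7 mm ahead), then drop to a level 7.4 mm seat.
- stud_mount (a point): Middle of the stud's slotted steel mount, on the town board's top face, 22 mm above the desk. x: the way the school must point and slide (board's +x); z up. The stud is clamped up to 9 mm either way along x from here, never measured. Shank 8 mm thick, tip 16 mm up; brass head 18 mm across (13 beneath), from 6.5 to 12.5 mm above the board. It lies 30 mm to +x of town.
- stud_head (a joint): How far the brass head is lifted on its shank (m): 0 at rest, at most 0.005. A spring holds it down with 2 N plus 0.8 N per mm. Going home it rises to some 2.2 mm on the crest, then clicks down to some 0.7 mm on the seat at the slot's end. Sliding over the crest drags with about 5 to 15 N (friction varies); at the slot's end the push rises steeply.
- town: Fixed town board, 308 x 348 mm; origin under its middle, x and y along its sides, top face 22 mm up, white rim 8 mm higher. Clear within 85 mm either side of the stud. Fixed white towers up to 95 mm high near three corners, 2 white poles 120 mm high by the +y edge.
- tree: Loose model tree standing on the town board, 30 mm across and 60 mm tall; origin under its foot. Leave alone.
- glue: White glue bottle with orange cap, 40 mm across and 85 mm tall, standing on the desk; origin under it. Leave alone.
- tape: Yellow tape roll lying flat, 68 mm across, 20 mm high; origin under it. Leave alone.
- truck: Red toy truck, 70 x 39 x 42 mm; origin under it at desk height. Leave alone.
Mind the look-alikes: they are no part of the job. Leave any red look-alike of the part that bears school_center alone.

How it is judged:
By the outcome, as a careful person would: the job done as asked, in the order asked, and still so for the second after the job is handed in, with the robot touching nothing.
It also fails if it takes over 70 s, if anything falls off the work surface, if the arm or the gripper's body presses on something with over 40 N, if the wrist force passes 120 N, or if a joint passes its speed limit or range.

## Working session

There is one attempt and no reset: what is moved stays moved. The work goes in short steps, Python scripts to look and compute and a tool call to move; the robot and the scene stay as the last step left them, time stands still between calls to the robot, and variables do not carry over. Pictures are saved under pics/ and viewed, and the job is handed in when it is done.

Besides the shell and the picture viewer there is one more tool, called after "Emit:" as name(argument=value, ...) on one line, values as JSON. step_arm: Moves the arm, as the interface text tells. Its arguments: {"type":"object","properties":{"plan":{"type":"array","items":{"type":"object","properties":{"grip":{"type":"number"},"tx":{"type":"number"},"ty":{"type":"number"},"tz":{"type":"number"},"ax":{"type":"number"},"ay":{"type":"number"},"az":{"type":"number"}}}},"newtons":{"type":"number"}},"required":["plan"]}

```bash
mkdir -p pics
python3 - <<'E'
from bench import *
import cv2
s=sense();print(s)
for n in ("side","top","wrist"):
    cv2.imwrite(f"pics/{n}0.png",snapshot(n)[:,:,::-1]); m=camera_model(n); print(n,m)
E
```

```text
{'time': 0.0, 'joint_pos': array([-7.54821865e+01,  7.51505035e+00,  8.53295281e+01, -8.66902055e-04,
        8.72630872e+01, -4.89411781e+00]), 'qd': array([-0.10925478, -0.0759126 , -0.04554095,  0.0014663 , -0.0305102 ,
       -0.01704337]), 'joint_efforts': array([-1.57234932e-03, -5.69389343e+01, -5.00554705e+01, -1.56667143e-04,
        1.44789956e-02,  5.61760185e-07]), 'tool_pos': array([ 199.26392915, -565.28959697,  199.64272222]), 'tcp_rot': array([-1.79892653e+02, -8.32277402e-03,  1.94119657e+01]), 'ft_force': array([-0.08098998,  0.31072386,  0.48332762]), 'wrist_torque': array([-0.01713303, -0.01448803,  0.04076252]), 'finger_gap': 85.28703824001009}
side {'intrinsics': array([[408.63268434,   0.        , 320.72507388],
       [  0.        , 408.63268434, 200.5975468 ],
       [  0.        ,   0.        ,   1.        ]]), 'dist_coeffs': array([-0.09825215,  0.        ,  0.        ,  0.        ,  0.        ]), 'pose': array([[ 9.80821566e-01, -1.07059913e-01,  1.62871825e-01,
         3.92468927e+02],
       [-1.94907221e-01, -5.36685413e-01,  8.20962815e-01,
        -7
[... 716 characters left out ...]
     [ 0.00000000e+00,  0.00000000e+00,  0.00000000e+00,
         1.00000000e+00]])}
wrist {'intrinsics': array([[296.97756977,   0.        , 325.96085959],
       [  0.        , 296.97756977, 202.9939667 ],
       [  0.        ,   0.        ,   1.        ]]), 'dist_coeffs': array([-0.0101912,  0.       ,  0.       ,  0.       ,  0.       ]), 'T_tool_cam': array([[-2.08607559e-04, -9.65578839e-01, -2.60110480e-01,
         6.48342530e+01],
       [ 9.99999303e-01,  1.00869037e-04, -1.17644019e-03,
        -8.89802597e-01],
       [ 1.16218284e-03, -2.60110544e-01,  9.65578145e-01,
        -1.73570952e+02],
       [ 0.00000000e+00,  0.00000000e+00,  0.00000000e+00,
         1.00000000e+00]])}
```

```bash
python3 -c "
import bench;print([ (n,getattr(bench,n)) for n in dir(bench) if not n.startswith('__')])"; ls
```

```text
[('PlanningError', <class 'bench.PlanningError'>), ('camera_model', <function make.<locals>.<lambda> at 0x7f25e47b8720>), ('grip_depth', 18.700000000000003), ('hand_in', <function connect.<locals>.done at 0x7f25e4d537e0>), ('sense', <function make.<locals>.<lambda> at 0x7f25e47b8680>), ('snapshot', <function make.<locals>.drawn_camera at 0x7f25e47b8180>)]
pics
```

View pics/top0.png

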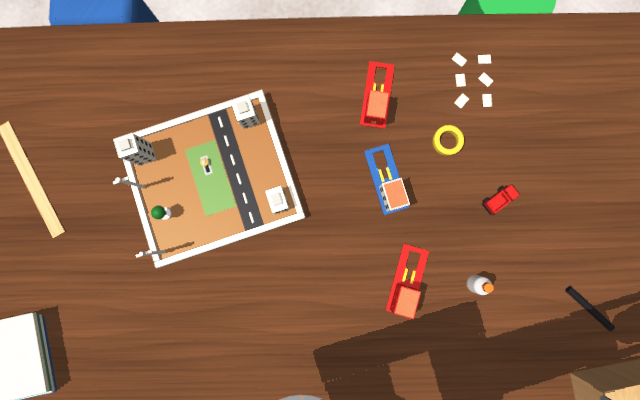

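View pics/side0.png

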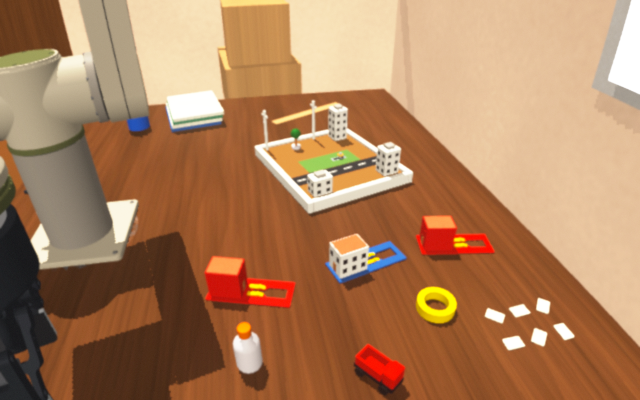

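View pics/wrist0.png

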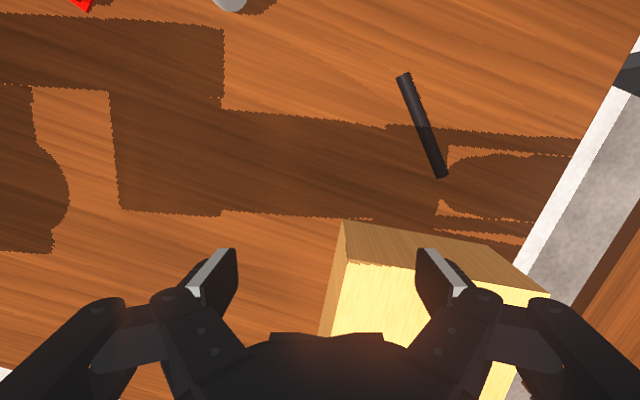

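```bash
cat > h.py <<'E'
from bench import *
import cv2, numpy as np
from scipy.spatial.transform import Rotation as R
def Ttool(s=None):
    s=s or sense(); T=np.eye(4); T[:3,:3]=R.from_euler('xyz',s['tcp_rot'],degrees=True).as_matrix(); T[:3,3]=s['tool_pos']; return T
def campose(n,T=None):
    m=camera_model(n)
    return m, (m['pose'] if 'pose' in m else T@m['T_tool_cam'])
def pix2w(n,uv,z,T=None):
    m,P=campose(n,T)
    uv=np.array(uv,float).reshape(-1,1,2)
    p=cv2.undistortPoints(uv,m['intrinsics'],m['dist_coeffs'])[:,0]
    d=np.c_[p,np.ones(len(p))]@P[:3,:3].T; o=P[:3,3]
    z=np.broadcast_to(z,len(p))
    return o+d*((z-o[2])/d[:,2])[:,None]
def w2pix(n,X,T=None):
    m,P=campose(n,T); I=np.linalg.inv(P)
    return cv2.projectPoints(np.array(X,float).reshape(-1,3),cv2.Rodrigues(I[:3,:3])[0],I[:3,3],m['intrinsics'],m['dist_coeffs'])[0][:,0]
def crop(im,x0,y0,x1,y1,k,f):
    cv2.imwrite(f,cv2.resize(im[y0:y1,x0:x1],None,fx=k,fy=k,interpolation=cv2.INTER_CUBIC))
E
python3 - <<'E'
from h import *
a=cv2.imread('pics/top0.png')
crop(a,340,40,460,330,2,'pics/c0.png')
crop(a,350,130,425,225,6,'pics/c1.png')
crop(a,100,80,310,280,3,'pics/c2.png')
E
```

```text
(no output)
```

View pics/c1.png

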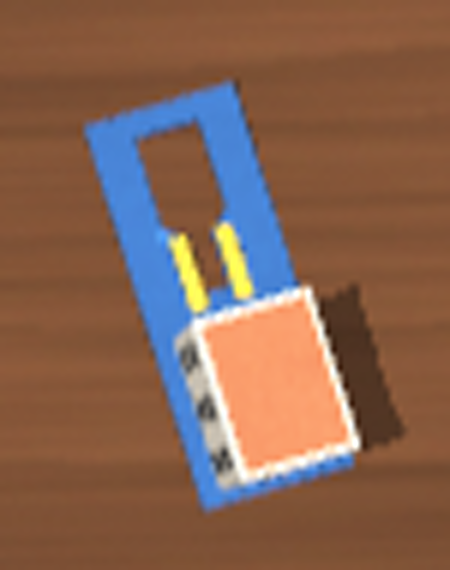

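View pics/c2.png

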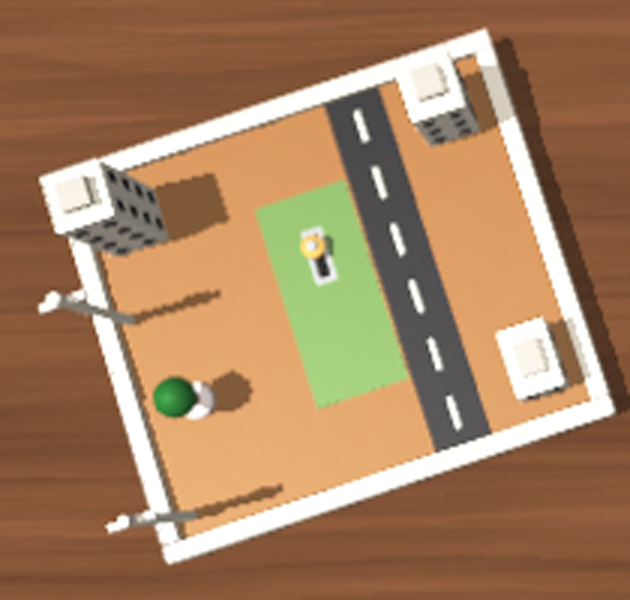

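Run:
```python
from h import *
f=lambda p,k,o:(np.array(p,float)+.5)/k-.5+np.array(o)
P=pix2w('top',f([(87,127),(236,82),(208,510),(352,465)],6,(350,130)),4)
print(P.round(1))
fl,fr,bl,br=P[:,:2]
d=(fl+fr-bl-br)/2; print('len',np.linalg.norm(d),'wid',np.linalg.norm(fl-fr),np.linalg.norm(bl-br),'yaw',np.degrees(np.arctan2(d[1],d[0])))
u=d/np.linalg.norm(d); print('center est',(fl+fr)/2-119*u,(bl+br)/2+35*u)
B=pix2w('top',f([(40,178),(487,30),(613,408),(167,562)],3,(100,80)),30)[:,:2]
print(B.round(1)); tl,tr,brr,bll=B
x=(tl-bll+tr-brr)/2; y=(tl-tr+bll-brr)/2
print(np.linalg.norm(x),np.linalg.norm(y),np.degrees(np.arctan2(x[1],x[0])),np.degrees(np.arctan2(-y[0],y[1])))
c=B.mean(0);ux=x/np.linalg.norm(x);print('town',c,'mount',c+30*ux)
print('stud px', pix2w('top',f([(314,246)],3,(100,80)),34), 'mount ends',pix2w('top',f([(312,228),(326,284)],3,(100,80)),22))
# other objects
for n,px,z in (('tree',(160,212),50),('red1',(377,95),30),('red2',(408,285),30),('glue',(482,285),60),('tape',(448,140),10),('truck',(501,199),20)):
    print(n,pix2w('top',[px],z).round(0))
```

```text
[[ 664.6 -158.6    4. ]
 [ 680.9 -216.6    4. ]
 [ 516.3 -199.9    4. ]
 [ 532.1 -255.2    4. ]]
len 153.78620191836802 wid 60.16560321530756 57.562114979234565 yaw 15.059368760485347
center est [ 557.83059033 -218.52995003] [ 558.03704597 -218.47440106]
[[700.5 411. ]
 [806.   71.6]
 [516.9 -18.6]
 [411.3 311.1]]
304.40073117603697 350.7651630277005 18.196439199779284 17.506701247793092
town [608.6738126  193.78707193] mount [637.17355641 203.15534831]
stud px [[642.49316582 201.64265991  34.        ]] mount ends [[658.50853704 206.59327544  22.        ]
 [615.5518997  195.92296258  22.        ]]
tree [[531. 294.  50.]]
red1 [[ 787. -190.   30.]]
red2 [[ 360. -243.   30.]]
glue [[ 359. -394.   60.]]
tape [[ 684. -352.   10.]]
truck [[ 544. -462.   20.]]
```

```bash
cat >> h.py <<'E'
def delta(xyz,yaw):
    s=sense();T=Ttool(s)
    d=T[:3,:3].T@(np.array(xyz,float)-T[:3,3])
    Rt=R.from_euler('xyz',[180,0,yaw],degrees=True).as_matrix()
    rv=R.from_matrix(T[:3,:3].T@Rt).as_rotvec(degrees=True)
    print('t',round(s['time'],2),'pos',s['tool_pos'].round(1),'rot',s['tcp_rot'].round(2),'F',s['ft_force'].round(1),'gap',round(float(s['finger_gap']),1))
    print('shift cm',(d/10).round(2),'turn',rv.round(2))
E
python3 -c "
from h import *
delta((558,-218.5,190),15.06)"
```

```text
t 0.15 pos [ 199.3 -565.4  199.9] rot [-1.7991e+02 -1.0000e-02  1.9410e+01] F [-0.4 -0.3  0.3] gap 85.5
shift cm [ 45.36 -20.8    1.02] turn [-0.09 -0.    4.35]
```

Emit:
step_arm(plan=[{"grip": 8.5, "tx": 2.8, "ty": -1.3, "tz": 0.1}, {"tx": 2.8, "ty": -1.3, "tz": 0.1}, {"tx": 2.8, "ty": -1.3, "tz": 0.1}, {"tx": 2.8, "ty": -1.3, "tz": 0.1}, {"tx": 2.8, "ty": -1.3, "tz": 0.1}, {"tx": 2.8, "ty": -1.3, "tz": 0.1}, {"tx": 2.8, "ty": -1.3, "tz": 0.1}, {"tx": 2.8, "ty": -1.3, "tz": 0.1}])

```text
invalid input
```

Emit:
step_arm(plan=[{"tx": 2.8, "ty": -1.3, "tz": 0.1}, {"tx": 2.8, "ty": -1.3, "tz": 0.1}, {"tx": 2.8, "ty": -1.3}, {"tx": 2.8, "ty": -1.3}, {"tx": 2.8, "ty": -1.3}, {"tx": 2.8, "ty": -1.3}, {"tx": 2.0, "ty": -0.9}, {"az": 4.3}])

```text
invalid input
```

```bash
python3 -c "
from h import *
delta((558,-218.5,190),15.06)"
```

```text
t 0.15 pos [ 199.3 -565.4  199.9] rot [-1.7991e+02 -1.0000e-02  1.9410e+01] F [-0.4 -0.3  0.3] gap 85.5
shift cm [ 45.36 -20.8    1.02] turn [-0.09 -0.    4.35]
```

Emit:
step_arm(plan=[{"grip": 8.5, "tx": 2.8, "ty": -1.3, "tz": 0.1, "ax": 0, "ay": 0, "az": 0}, {"grip": 8.5, "tx": 2.8, "ty": -1.3, "tz": 0.1, "ax": 0, "ay": 0, "az": 0}, {"grip": 8.5, "tx": 2.8, "ty": -1.3, "tz": 0.1, "ax": 0, "ay": 0, "az": 0}, {"grip": 8.5, "tx": 2.8, "ty": -1.3, "tz": 0.1, "ax": 0, "ay": 0, "az": 0}, {"grip": 8.5, "tx": 2.8, "ty": -1.3, "tz": 0.1, "ax": 0, "ay": 0, "az": 0}, {"grip": 8.5, "tx": 2.8, "ty": -1.3, "tz": 0.1, "ax": 0, "ay": 0, "az": 0}, {"grip": 8.5, "tx": 2.8, "ty": -1.3, "tz": 0.1, "ax": 0, "ay": 0, "az": 0}, {"grip": 8.5, "tx": 2.8, "ty": -1.3, "tz": 0.1, "ax": 0, "ay": 0, "az": 0}])

```text
time: 0.82
tool_pos: [376.9, -392.0, 192.4]
tcp_rot: [-180.0, 0.0, 19.4]
ft_force: [-0.4, 0.2, 0.2]
finger_gap: 85.0
```

Emit:
step_arm(plan=[{"grip": 8.5, "tx": 2.8, "ty": -1.3, "tz": 0, "ax": 0, "ay": 0, "az": 0}, {"grip": 8.5, "tx": 2.8, "ty": -1.3, "tz": 0, "ax": 0, "ay": 0, "az": 0}, {"grip": 8.5, "tx": 2.8, "ty": -1.3, "tz": 0, "ax": 0, "ay": 0, "az": 0}, {"grip": 8.5, "tx": 2.8, "ty": -1.3, "tz": 0, "ax": 0, "ay": 0, "az": 0}, {"grip": 8.5, "tx": 2.8, "ty": -1.3, "tz": 0, "ax": 0, "ay": 0, "az": 0}, {"grip": 8.5, "tx": 2.8, "ty": -1.3, "tz": 0, "ax": 0, "ay": 0, "az": 0}, {"grip": 8.5, "tx": 2.8, "ty": -1.3, "tz": 0, "ax": 0, "ay": 0, "az": 0}, {"grip": 8.5, "tx": 2.8, "ty": -1.2, "tz": 0, "ax": 0, "ay": 0, "az": 0}])

```text
time: 1.48
tool_pos: [553.9, -220.3, 192.4]
tcp_rot: [-180.0, 0.0, 19.4]
ft_force: [-0.3, -0.0, 0.1]
finger_gap: 84.9
```

Emit:
step_arm(plan=[{"grip": 8.5, "tx": 0, "ty": 0, "tz": 0, "ax": 0, "ay": 0, "az": 4.3}, {"grip": 8.5, "tx": 0, "ty": 0, "tz": 0, "ax": 0, "ay": 0, "az": 0}, {"grip": 8.5, "tx": 0, "ty": 0, "tz": 0, "ax": 0, "ay": 0, "az": 0}])

```text
time: 1.73
tool_pos: [552.9, -221.6, 192.2]
tcp_rot: [-180.0, 0.1, 15.3]
ft_force: [0.4, -0.4, 0.2]
finger_gap: 85.3
```

```bash
python3 -c "
from h import *
delta((558,-218.5,190),15.06)
T=Ttool();np.save('T1.npy',T)
im=snapshot('wrist')[:,:,::-1];cv2.imwrite('pics/w1.png',im)
crop(im,240,50,400,250,3,'pics/w1c.png')
"
```

```text
t 1.73 pos [ 552.9 -221.6  192.2] rot [-1.7998e+02  5.0000e-02  1.5250e+01] F [ 0.4 -0.4  0.2] gap 85.3
shift cm [ 0.57 -0.16  0.22] turn [-0.02  0.05  0.19]
```

View pics/w1.png

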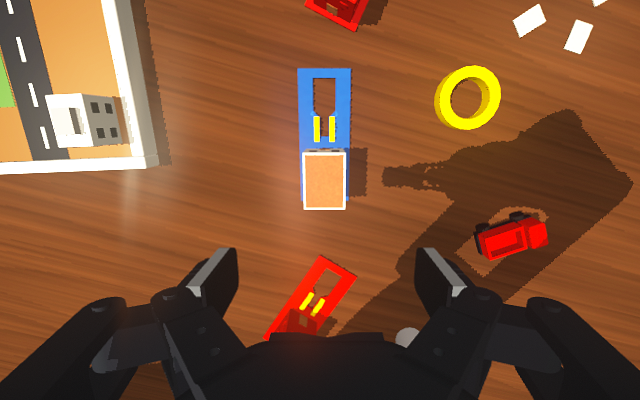

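View pics/w1c.png

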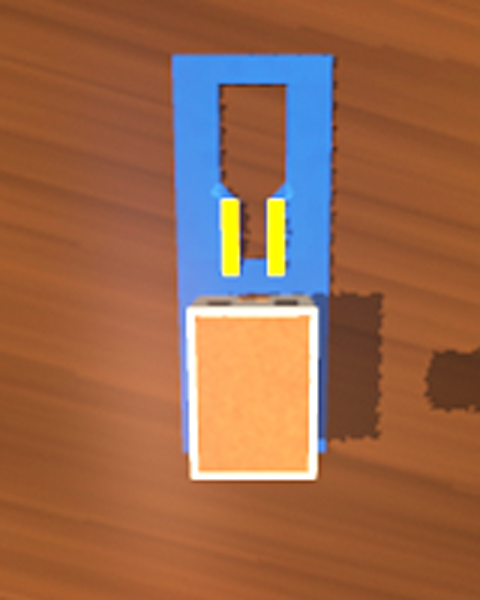

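Run:
```python
from h import *
from scipy.optimize import least_squares
T=np.load('T1.npy')
f=lambda p,k,o:(np.array(p,float)+.5)/k-.5+np.array(o)
M=np.array([(119,30,4),(119,-30,4),(30,22,61),(30,-22,61),(-30,-22,61),(-30,22,61),(109,13,4),(109,-13,4)],float)
W=f([(173,55),(333,55),(187,307),(323,307),(318,479),(191,479),(219,84),(287,84)],3,(240,50))
Mt=np.array([(119,30,4),(119,-30,4),(-35,30,4),(-35,-30,4)],float)
Wt=f([(87,127),(236,82),(208,510),(352,465)],6,(350,130))
def world(p,M):
    c,s=np.cos(p[2]),np.sin(p[2]);return np.c_[p[0]+c*M[:,0]-s*M[:,1],p[1]+s*M[:,0]+c*M[:,1],M[:,2]]
rw=lambda p:(w2pix('wrist',world(p,M),T)-W).ravel()
rt=lambda p:(w2pix('top',world(p,Mt))-Wt).ravel()
for n,r in (('w',rw),('t',rt)):
    o=least_squares(r,[558,-218,.26]);print(n,o.x[:2].round(1),np.degrees(o.x[2]).round(2),o.fun.reshape(-1,2).round(1).tolist())
# tower & board in wrist
```

```text
w [ 557.7 -217.4] 15.55 [[0.1, 0.0], [0.1, -0.3], [0.6, 0.6], [-1.4, 0.4], [-0.4, -0.3], [0.8, -0.1], [0.0, -0.2], [0.3, -0.3]]
t [ 558.  -218.6] 15.16 [[-0.1, -0.1], [-0.1, 0.1], [-0.5, 0.0], [0.6, 0.0]]
```

```bash
python3 -c "
from h import *
delta((557.8,-218,17),15.5)"
```

```text
t 1.78 pos [ 552.6 -222.1  192.3] rot [-1.7999e+02  5.0000e-02  1.5220e+01] F [-0.3  0.3 -0.7] gap 84.8
shift cm [ 0.62 -0.25 17.53] turn [-0.01  0.05 -0.28]
```

Emit:
step_arm(plan=[{"grip": 8.5, "tx": 0.62, "ty": -0.25, "tz": 0, "ax": 0, "ay": 0, "az": -0.28}, {"grip": 8.5, "tx": 0, "ty": 0, "tz": 3, "ax": 0, "ay": 0, "az": 0}, {"grip": 8.5, "tx": 0, "ty": 0, "tz": 3, "ax": 0, "ay": 0, "az": 0}, {"grip": 8.5, "tx": 0, "ty": 0, "tz": 3, "ax": 0, "ay": 0, "az": 0}, {"grip": 8.5, "tx": 0, "ty": 0, "tz": 1, "ax": 0, "ay": 0, "az": 0}, {"grip": 8.5, "tx": 0, "ty": 0, "tz": 0, "ax": 0, "ay": 0, "az": 0}])

```text
time: 2.28
tool_pos: [555.7, -216.9, 89.0]
tcp_rot: [-179.7, 0.3, 15.4]
ft_force: [-1.0, 0.6, 0.4]
finger_gap: 85.0
```

```bash
python3 -c "
from h import *
delta((557.8,-218,17),15.5)
T=Ttool();np.save('T2.npy',T)
im=snapshot('wrist')[:,:,::-1];cv2.imwrite('pics/w2.png',im)
"
```

```text
t 2.28 pos [ 555.7 -216.9   89. ] rot [-179.74    0.29   15.38] F [-1.   0.6  0.4] gap 85.0
shift cm [0.21 0.19 7.2 ] turn [-0.26  0.29 -0.12]
```

View pics/w2.png

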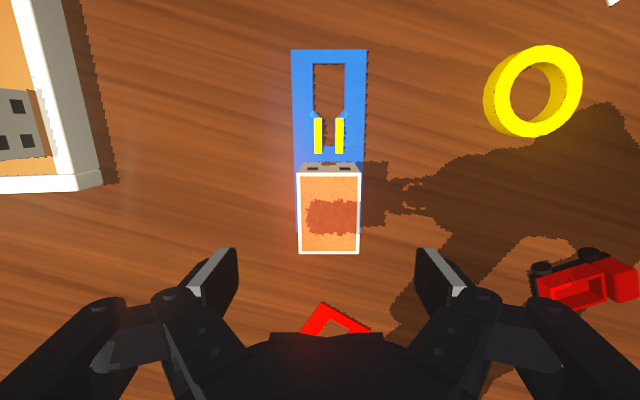

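Emit:
step_arm(plan=[{"grip": 8.5, "tx": 0.1, "ty": 0.1, "tz": 2.5, "ax": 0, "ay": 0, "az": 0}, {"grip": 8.5, "tx": 0, "ty": 0, "tz": 2.5, "ax": 0, "ay": 0, "az": 0}, {"grip": 8.5, "tx": 0, "ty": 0, "tz": 1.8, "ax": 0, "ay": 0, "az": 0}, {"grip": 8.5, "tx": 0, "ty": 0, "tz": 0, "ax": 0, "ay": 0, "az": 0}, {"grip": 8.5, "tx": 0, "ty": 0, "tz": 0, "ax": 0, "ay": 0, "az": 0}])

```text
time: 2.75
tool_pos: [560.3, -218.9, 26.2]
tcp_rot: [180.0, -0.0, 15.4]
ft_force: [-0.3, -0.3, 0.4]
finger_gap: 85.2
```

```bash
python3 -c "
from h import *
delta((557.8,-218,17),15.5)
"
```

```text
t 2.75 pos [ 560.3 -218.9   26.2] rot [ 1.7997e+02 -4.0000e-02  1.5390e+01] F [-0.3 -0.3  0.4] gap 85.2
shift cm [-0.22 -0.15  0.92] turn [ 0.03 -0.04 -0.11]
```

Emit:
step_arm(plan=[{"grip": 8.5, "tx": -0.22, "ty": -0.15, "tz": 0.9, "ax": 0, "ay": 0, "az": -0.1}, {"grip": 8.5, "tx": 0, "ty": 0, "tz": 0, "ax": 0, "ay": 0, "az": 0}, {"grip": 3.5, "tx": 0, "ty": 0, "tz": 0, "ax": 0, "ay": 0, "az": 0}, {"grip": 3.5, "tx": 0, "ty": 0, "tz": 0, "ax": 0, "ay": 0, "az": 0}, {"grip": 3.5, "tx": 0, "ty": 0, "tz": 0, "ax": 0, "ay": 0, "az": 0}, {"grip": 3.5, "tx": 0, "ty": 0, "tz": 0, "ax": 0, "ay": 0, "az": 0}, {"grip": 3.5, "tx": 0, "ty": 0, "tz": 0, "ax": 0, "ay": 0, "az": 0}, {"grip": 3.5, "tx": 0, "ty": 0, "tz": 0, "ax": 0, "ay": 0, "az": 0}], newtons=40)

```text
time: 3.42
tool_pos: [557.9, -218.0, 16.6]
tcp_rot: [179.9, -0.1, 15.5]
ft_force: [0.9, -0.9, 5.3]
finger_gap: 42.6
```

Emit:
step_arm(plan=[{"grip": 3.5, "tx": 0, "ty": 0, "tz": 0, "ax": 0, "ay": 0, "az": 0}, {"grip": 3.5, "tx": 0, "ty": 0, "tz": 0, "ax": 0, "ay": 0, "az": 0}, {"grip": 3.5, "tx": 0, "ty": 0, "tz": 0, "ax": 0, "ay": 0, "az": 0}])

```text
time: 3.67
tool_pos: [557.9, -218.0, 16.7]
tcp_rot: [179.9, -0.1, 15.5]
ft_force: [0.5, -0.8, 5.9]
finger_gap: 43.1
```

```bash
python3 -c "
from h import *
delta((557.8,-218,170),17.8)
"
```

```text
t 3.67 pos [ 557.9 -218.    16.7] rot [ 1.7993e+02 -7.0000e-02  1.5490e+01] F [ 0.5 -0.8  5.9] gap 43.1
shift cm [ 1.000e-02  1.000e-02 -1.534e+01] turn [ 0.07 -0.07 -2.31]
```

Emit:
step_arm(plan=[{"grip": 3.5, "tx": 0, "ty": 0, "tz": -0.5, "ax": 0, "ay": 0, "az": 0}, {"grip": 3.5, "tx": 0, "ty": 0, "tz": -1.5, "ax": 0, "ay": 0, "az": 0}, {"grip": 3.5, "tx": 0, "ty": 0, "tz": -2.5, "ax": 0, "ay": 0, "az": 0}, {"grip": 3.5, "tx": 0, "ty": 0, "tz": -3, "ax": 0, "ay": 0, "az": 0}, {"grip": 3.5, "tx": 0, "ty": 0, "tz": -3, "ax": 0, "ay": 0, "az": -1}, {"grip": 3.5, "tx": 0, "ty": 0, "tz": -2.5, "ax": 0, "ay": 0, "az": -1.3}, {"grip": 3.5, "tx": 0, "ty": 0, "tz": -1.5, "ax": 0, "ay": 0, "az": 0}, {"grip": 3.5, "tx": 0, "ty": 0, "tz": -0.5, "ax": 0, "ay": 0, "az": 0}])

```text
time: 4.33
tool_pos: [558.6, -218.1, 169.3]
tcp_rot: [179.8, -0.2, 17.8]
ft_force: [-0.1, 0.1, -1.0]
finger_gap: 43.1
```

```bash
python3 -c "
from h import *
u=np.array([np.cos(np.radians(17.8)),np.sin(np.radians(17.8))]);v=np.array([-u[1],u[0]])
S=np.array([642,201.5]); p=S-88*u-75*v; print(p)
delta((*p,165),17.8)
"
```

```text
[581.13976131 103.18910871]
t 4.33 pos [ 558.6 -218.1  169.3] rot [179.82  -0.2   17.8 ] F [-0.1  0.1 -1. ] gap 43.1
shift cm [ 11.96 -29.91   0.38] turn [ 0.18 -0.2  -0.  ]
```

Emit:
step_arm(plan=[{"grip": 3.5, "tx": 0.4, "ty": -1.0, "tz": 0, "ax": 0, "ay": 0, "az": 0}, {"grip": 3.5, "tx": 0.8, "ty": -2.0, "tz": 0, "ax": 0, "ay": 0, "az": 0}, {"grip": 3.5, "tx": 1.0, "ty": -2.5, "tz": 0, "ax": 0, "ay": 0, "az": 0}, {"grip": 3.5, "tx": 1.0, "ty": -2.5, "tz": 0, "ax": 0, "ay": 0, "az": 0}, {"grip": 3.5, "tx": 1.0, "ty": -2.5, "tz": 0, "ax": 0, "ay": 0, "az": 0}, {"grip": 3.5, "tx": 1.0, "ty": -2.5, "tz": 0, "ax": 0, "ay": 0, "az": 0}, {"grip": 3.5, "tx": 1.0, "ty": -2.5, "tz": 0, "ax": 0, "ay": 0, "az": 0}, {"grip": 3.5, "tx": 1.0, "ty": -2.5, "tz": 0, "ax": 0, "ay": 0, "az": 0}])

```text
time: 5.0
tool_pos: [568.9, -21.8, 162.9]
tcp_rot: [-179.9, 0.2, 17.8]
ft_force: [0.3, -0.6, -2.5]
finger_gap: 43.1
```

Emit:
step_arm(plan=[{"grip": 3.5, "tx": 1.0, "ty": -2.5, "tz": 0, "ax": 0, "ay": 0, "az": 0}, {"grip": 3.5, "tx": 1.0, "ty": -2.5, "tz": 0, "ax": 0, "ay": 0, "az": 0}, {"grip": 3.5, "tx": 1.0, "ty": -2.5, "tz": 0, "ax": 0, "ay": 0, "az": 0}, {"grip": 3.5, "tx": 1.0, "ty": -2.5, "tz": 0, "ax": 0, "ay": 0, "az": 0}, {"grip": 3.5, "tx": 0.7, "ty": -1.9, "tz": 0, "ax": 0, "ay": 0, "az": 0}, {"grip": 3.5, "tx": 0, "ty": 0, "tz": 0, "ax": 0, "ay": 0, "az": 0}, {"grip": 3.5, "tx": 0, "ty": 0, "tz": 0, "ax": 0, "ay": 0, "az": 0}, {"grip": 3.5, "tx": 0, "ty": 0, "tz": 0, "ax": 0, "ay": 0, "az": 0}])

```text
time: 5.67
tool_pos: [577.9, 103.5, 163.8]
tcp_rot: [-180.0, 0.2, 17.8]
ft_force: [-0.0, -0.6, -1.1]
finger_gap: 42.9
```

```bash
python3 -c "
from h import *
delta((581,103,165),17.8)
T=Ttool();np.save('T3.npy',T)
im=snapshot('wrist')[:,:,::-1];cv2.imwrite('pics/w3.png',im)
"
```

```text
t 5.67 pos [577.9 103.5 163.8] rot [-1.7998e+02  1.7000e-01  1.7820e+01] F [-0.  -0.6 -1.1] gap 42.9
shift cm [ 0.28  0.14 -0.12] turn [-0.02  0.17  0.02]
```

View pics/w3.png

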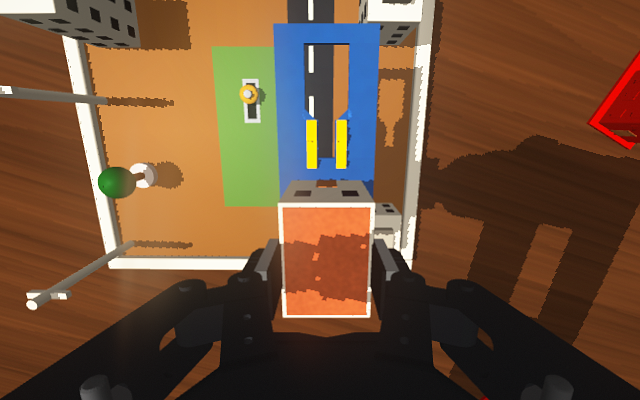

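```bash
python3 -c "
from h import *
im=cv2.imread('pics/w3.png')
crop(im,200,35,300,215,4,'pics/w3a.png')
crop(im,265,10,390,185,4,'pics/w3b.png')
crop(im,60,40,260,290,3,'pics/w3d.png')
"
```

```text
(no output)
```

View pics/w3a.png

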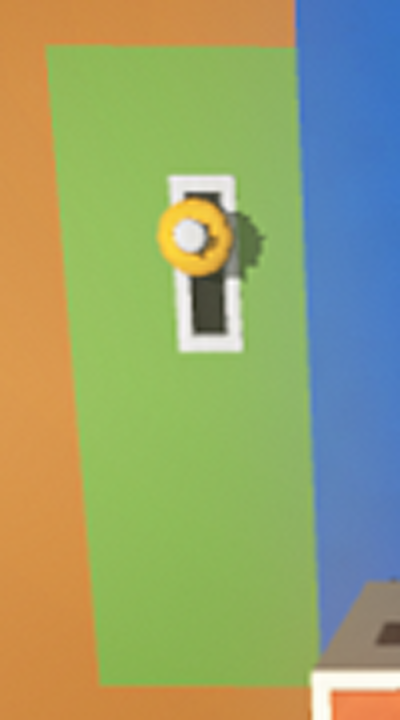

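View pics/w3b.png

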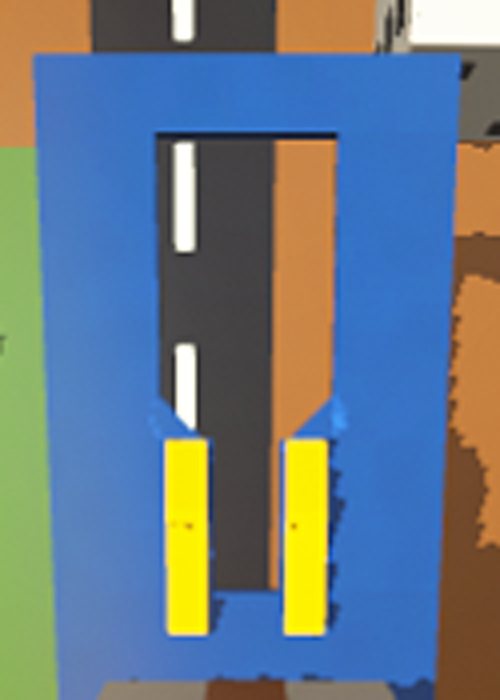

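View pics/w3d.png

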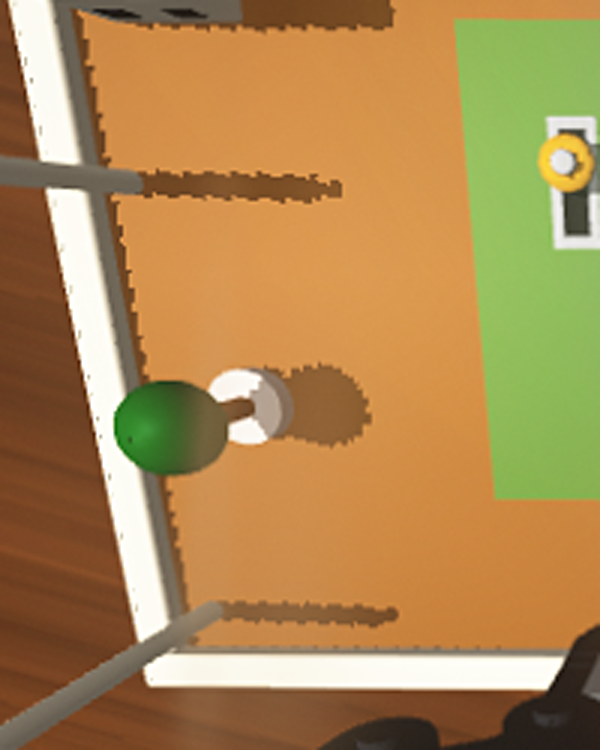

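Run:
```python
from h import *
from scipy.optimize import least_squares
T=np.load('T3.npy')
f=lambda p,k,o:(np.array(p,float)+.5)/k-.5+np.array(o)
a=lambda p:f(p,4,(200,35)); b=lambda p:f(p,4,(265,10))
G=pix2w('wrist',a([(47,46),(100,686)]),22,T); Mm=pix2w('wrist',a([(168,177),(236,176),(243,351),(180,352)]),22,T)
g=(G[0]-G[1]);print('green yaw',np.degrees(np.arctan2(g[1],g[0])),np.linalg.norm(g))
m=(Mm[0]+Mm[1]-Mm[2]-Mm[3])/2;print('mount yaw',np.degrees(np.arctan2(m[1],m[0])),np.linalg.norm(m),'mid',Mm.mean(0).round(1))
tip=pix2w('wrist',a([(192,236)]),38,T)[0];hd=pix2w('wrist',a([(195,237)]),33,T)[0];print('stud',tip.round(1),hd.round(1))
rim=pix2w('wrist',f([(30,0),(150,687)],3,(60,40)),30,T);r=rim[0]-rim[1];print('rim outer?',np.degrees(np.arctan2(r[1],r[0])))
rb=pix2w('wrist',f([(150,687),(500,690)],3,(60,40)),30,T);r=rb[0]-rb[1];print('rim bottom',np.degrees(np.arctan2(-r[0],r[1])))
M=np.array([(119,30,4),(119,-30,4),(109,13,4),(109,-13,4),(30,22,61),(30,-22,61),(-30,-22,61),(-30,22,61)],float)
W=np.r_[b([(33,55),(462,55),(155,131),(338,131)]),np.array([(278,203),(376,203),(370,317),(283,317)],float)]
def world(p,M):
    c,s=np.cos(p[2]),np.sin(p[2]);return np.c_[p[0]+c*M[:,0]-s*M[:,1],p[1]+s*M[:,0]+c*M[:,1],M[:,2]+p[3]]
for idx in (slice(0,4),slice(0,8)):
  o=least_squares(lambda p:(w2pix('wrist',world(p,M[idx]),T)-W[idx]).ravel(),[578,103,.31,147])
  print('school',o.x[:2].round(1),np.degrees(o.x[2]).round(2),o.x[3].round(1),o.fun.reshape(-1,2).round(1).tolist())
```

```text
green yaw 17.340743528924595 160.64513904983244
mount yaw 17.40409274314767 41.8888582273308 mid [636.3 202.6  22. ]
stud [641.9 203.6  38. ] [641.9 204.2  33. ]
rim outer? 16.09577346393727
rim bottom 17.47375418042537
school [577.6 104.4] 17.77 146.8 [[-0.0, -0.3], [-0.2, -0.3], [0.1, 0.3], [0.1, 0.3]]
school [577.8 104.1] 17.88 146.6 [[0.1, -0.2], [-0.2, -0.4], [0.3, 0.3], [0.2, 0.2], [0.0, -0.1], [-0.7, -0.2], [0.2, 0.2], [0.2, 0.2]]
```

```bash
python3 -c "
from h import *
delta((557.9,177.2,70),17.4)
"
```

```text
t 5.72 pos [578.3 103.  164.3] rot [-1.7999e+02  1.3000e-01  1.7770e+01] F [-0.   0.5 -1.9] gap 42.6
shift cm [ 0.35 -7.69  9.43] turn [-0.01  0.13  0.37]
```

Emit:
step_arm(plan=[{"grip": 3.5, "tx": 0, "ty": -1.2, "tz": 0, "ax": 0, "ay": 0, "az": 0.37}, {"grip": 3.5, "tx": 0.1, "ty": -2, "tz": 0, "ax": 0, "ay": 0, "az": 0}, {"grip": 3.5, "tx": 0.1, "ty": -2, "tz": 0, "ax": 0, "ay": 0, "az": 0}, {"grip": 3.5, "tx": 0.1, "ty": -1.7, "tz": 1, "ax": 0, "ay": 0, "az": 0}, {"grip": 3.5, "tx": 0, "ty": -0.8, "tz": 2, "ax": 0, "ay": 0, "az": 0}, {"grip": 3.5, "tx": 0, "ty": 0, "tz": 3, "ax": 0, "ay": 0, "az": 0}, {"grip": 3.5, "tx": 0, "ty": 0, "tz": 2, "ax": 0, "ay": 0, "az": 0}, {"grip": 3.5, "tx": 0, "ty": 0, "tz": 1, "ax": 0, "ay": 0, "az": 0}])

```text
time: 6.38
tool_pos: [556.5, 176.4, 71.8]
tcp_rot: [-180.0, 0.3, 17.4]
ft_force: [-0.8, -0.2, -2.1]
finger_gap: 42.9
```

Emit:
step_arm(plan=[{"grip": 3.5, "tx": 0, "ty": 0, "tz": 0.4, "ax": 0, "ay": 0, "az": 0}, {"grip": 3.5, "tx": 0, "ty": 0, "tz": 0, "ax": 0, "ay": 0, "az": 0}, {"grip": 3.5, "tx": 0, "ty": 0, "tz": 0, "ax": 0, "ay": 0, "az": 0}, {"grip": 3.5, "tx": 0, "ty": 0, "tz": 0, "ax": 0, "ay": 0, "az": 0}])

```text
time: 6.72
tool_pos: [560.4, 177.8, 73.7]
tcp_rot: [180.0, -0.2, 17.4]
ft_force: [1.1, 0.0, -1.6]
finger_gap: 42.8
```

```bash
python3 -c "
from h import *
delta((557.9,177.2,50),17.4)
T=Ttool();np.save('T4.npy',T)
im=snapshot('wrist')[:,:,::-1];cv2.imwrite('pics/w4.png',im)
crop(im,265,0,390,190,4,'pics/w4b.png')
"
```

```text
t 6.72 pos [560.4 177.8  73.7] rot [ 1.7998e+02 -1.7000e-01  1.7390e+01] F [ 1.1  0.  -1.6] gap 42.8
shift cm [-0.26 -0.02  2.37] turn [ 0.02 -0.17 -0.01]
```

View pics/w4b.png

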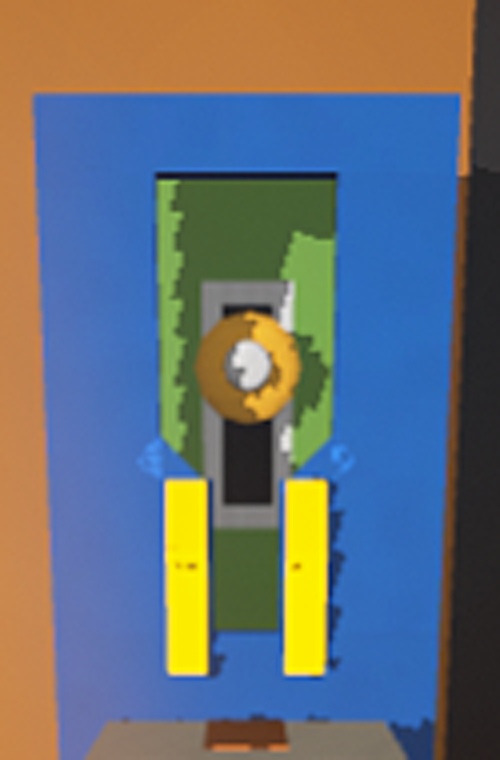

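Emit:
step_arm(plan=[{"grip": 3.5, "tx": 0, "ty": 0, "tz": 1, "ax": 0, "ay": 0, "az": 0}, {"grip": 3.5, "tx": 0, "ty": 0, "tz": 1, "ax": 0, "ay": 0, "az": 0}, {"grip": 3.5, "tx": 0, "ty": 0, "tz": 0.6, "ax": 0, "ay": 0, "az": 0}, {"grip": 3.5, "tx": 0, "ty": 0, "tz": 0.2, "ax": 0, "ay": 0, "az": 0}, {"grip": 3.5, "tx": 0, "ty": 0, "tz": 0, "ax": 0, "ay": 0, "az": 0}, {"grip": 3.5, "tx": 0, "ty": 0, "tz": 0, "ax": 0, "ay": 0, "az": 0}, {"grip": 3.5, "tx": 0, "ty": 0, "tz": 0, "ax": 0, "ay": 0, "az": 0}])

```text
time: 7.35
tool_pos: [559.1, 177.9, 44.0]
tcp_rot: [180.0, -0.0, 17.4]
ft_force: [-0.2, -0.2, -1.1]
finger_gap: 43.0
```

```bash
python3 -c "
from h import *
delta((557.9,177.2,39),17.4)
im=snapshot('wrist')[:,:,::-1];cv2.imwrite('pics/w5.png',im)
crop(im,265,0,390,190,4,'pics/w5b.png')
"
```

```text
t 7.35 pos [559.1 177.9  44. ] rot [ 1.800e+02 -2.000e-02  1.742e+01] F [-0.2 -0.2 -1.1] gap 43.0
shift cm [-0.14  0.03  0.5 ] turn [ 0.   -0.02  0.02]
```

View pics/w5b.png

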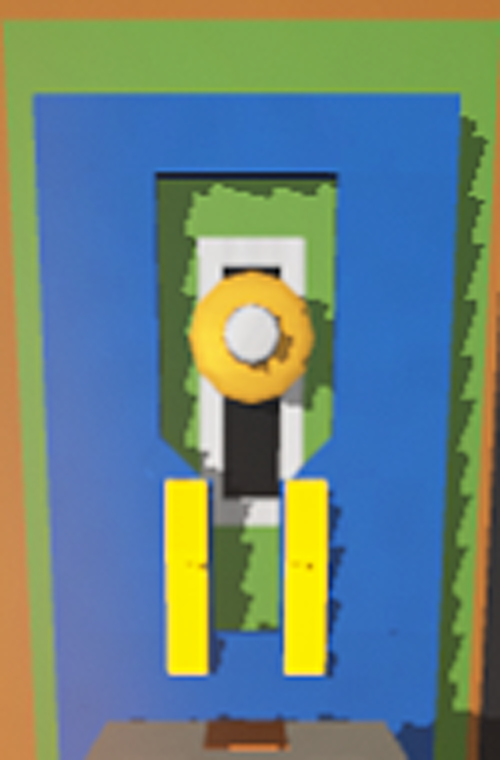

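Emit:
step_arm(plan=[{"grip": 3.5, "tx": 0, "ty": 0.05, "tz": 0.15, "ax": 0, "ay": 0, "az": 0}, {"grip": 3.5, "tx": 0, "ty": 0, "tz": 0.1, "ax": 0, "ay": 0, "az": 0}, {"grip": 3.5, "tx": 0, "ty": 0, "tz": 0.1, "ax": 0, "ay": 0, "az": 0}, {"grip": 3.5, "tx": 0, "ty": 0, "tz": 0.05, "ax": 0, "ay": 0, "az": 0}, {"grip": 3.5, "tx": 0, "ty": 0, "tz": 0, "ax": 0, "ay": 0, "az": 0}, {"grip": 3.5, "tx": 0, "ty": 0, "tz": 0, "ax": 0, "ay": 0, "az": 0}])

```text
time: 7.9
tool_pos: [559.0, 177.3, 39.7]
tcp_rot: [180.0, 0.0, 17.4]
ft_force: [-0.8, -0.3, -2.0]
finger_gap: 42.9
```

Emit:
step_arm(plan=[{"grip": 3.5, "tx": 0, "ty": 0, "tz": 0.05, "ax": 0, "ay": 0, "az": 0}, {"grip": 3.5, "tx": 0, "ty": 0, "tz": 0, "ax": 0, "ay": 0, "az": 0}, {"grip": 3.5, "tx": 0, "ty": 0, "tz": 0, "ax": 0, "ay": 0, "az": 0}])

```text
time: 8.15
tool_pos: [559.0, 177.4, 39.2]
tcp_rot: [-180.0, 0.0, 17.4]
ft_force: [0.5, -0.1, -0.6]
finger_gap: 42.8
```

Emit:
step_arm(plan=[{"grip": 3.5, "tx": 0, "ty": 0, "tz": 0.03, "ax": 0, "ay": 0, "az": 0}, {"grip": 3.5, "tx": 0, "ty": 0, "tz": 0.02, "ax": 0, "ay": 0, "az": 0}, {"grip": 3.5, "tx": 0, "ty": 0, "tz": 0, "ax": 0, "ay": 0, "az": 0}, {"grip": 3.5, "tx": 0, "ty": 0, "tz": 0, "ax": 0, "ay": 0, "az": 0}])

```text
time: 8.48
tool_pos: [559.1, 177.4, 38.7]
tcp_rot: [-180.0, -0.0, 17.4]
ft_force: [0.2, 0.5, -1.6]
finger_gap: 42.9
```

Emit:
step_arm(plan=[{"grip": 3.5, "tx": 0, "ty": 0, "tz": 0.03, "ax": 0, "ay": 0, "az": 0}, {"grip": 3.5, "tx": 0, "ty": 0, "tz": 0.02, "ax": 0, "ay": 0, "az": 0}, {"grip": 3.5, "tx": 0, "ty": 0, "tz": 0, "ax": 0, "ay": 0, "az": 0}, {"grip": 3.5, "tx": 0, "ty": 0, "tz": 0, "ax": 0, "ay": 0, "az": 0}])

```text
time: 8.82
tool_pos: [559.1, 177.4, 38.6]
tcp_rot: [-180.0, -0.0, 17.4]
ft_force: [-3.5, -1.4, 4.9]
finger_gap: 43.1
```

Emit:
step_arm(plan=[{"grip": 3.5, "tx": 0, "ty": 0, "tz": 0.02, "ax": 0, "ay": 0, "az": 0}, {"grip": 3.5, "tx": 0, "ty": 0, "tz": 0, "ax": 0, "ay": 0, "az": 0}, {"grip": 3.5, "tx": 0, "ty": 0, "tz": 0, "ax": 0, "ay": 0, "az": 0}])

```text
time: 9.07
tool_pos: [559.1, 177.4, 38.6]
tcp_rot: [180.0, -0.0, 17.4]
ft_force: [-4.2, -1.7, 6.6]
finger_gap: 42.6
```

Emit:
step_arm(plan=[{"grip": 3.5, "tx": 0, "ty": 0, "tz": -0.03, "ax": 0, "ay": 0, "az": 0}, {"grip": 3.5, "tx": 0, "ty": 0, "tz": 0, "ax": 0, "ay": 0, "az": 0}, {"grip": 3.5, "tx": 0, "ty": 0, "tz": 0, "ax": 0, "ay": 0, "az": 0}])

```text
time: 9.32
tool_pos: [559.2, 177.4, 38.7]
tcp_rot: [180.0, -0.0, 17.4]
ft_force: [-2.8, -1.1, 5.5]
finger_gap: 42.5
```

```bash
python3 -c "
from h import *
delta((596.1,189.2,38.6),17.4)
im=snapshot('wrist')[:,:,::-1];cv2.imwrite('pics/w6.png',im)
crop(im,265,0,390,190,4,'pics/w6b.png')
im=snapshot('side')[:,:,::-1];cv2.imwrite('pics/s6.png',im)
crop(im,240,90,440,240,4,'pics/s6b.png')
"
```

```text
t 9.32 pos [559.2 177.4  38.7] rot [ 1.800e+02 -2.000e-02  1.742e+01] F [-2.8 -1.1  5.5] gap 42.5
shift cm [ 3.88 -0.02  0.01] turn [ 0.   -0.02  0.02]
```

View pics/w6b.png

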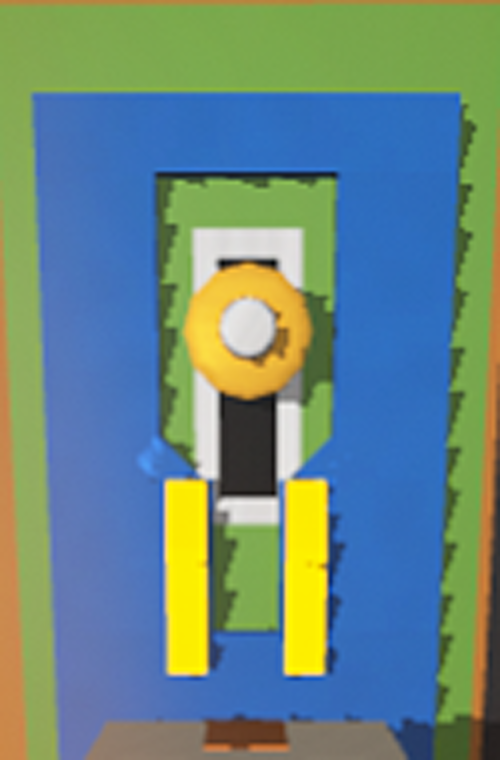

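View pics/s6b.png

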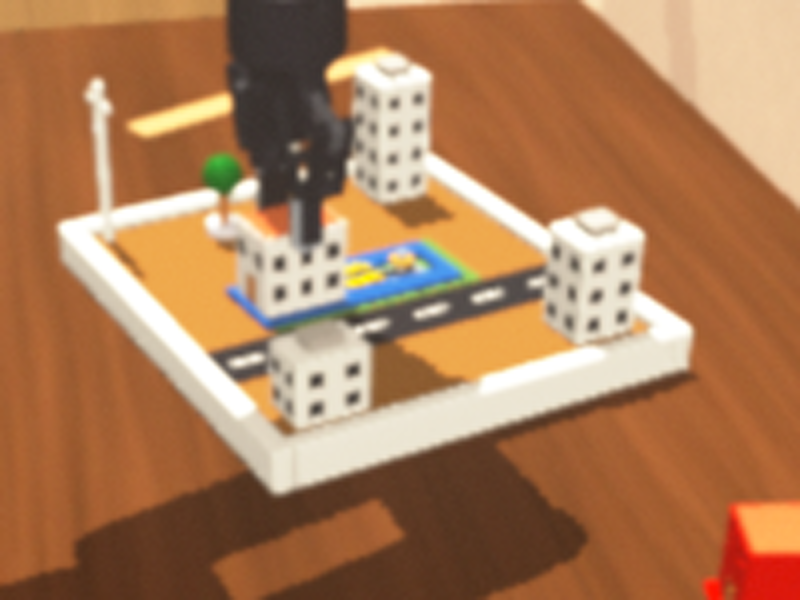

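Emit:
step_arm(plan=[{"grip": 3.5, "tx": 0.1, "ty": 0, "tz": -0.02, "ax": 0, "ay": 0, "az": 0}, {"grip": 3.5, "tx": 0.2, "ty": 0, "tz": 0, "ax": 0, "ay": 0, "az": 0}, {"grip": 3.5, "tx": 0.2, "ty": 0, "tz": 0, "ax": 0, "ay": 0, "az": 0}, {"grip": 3.5, "tx": 0.2, "ty": 0, "tz": 0, "ax": 0, "ay": 0, "az": 0}, {"grip": 3.5, "tx": 0.2, "ty": 0, "tz": 0, "ax": 0, "ay": 0, "az": 0}, {"grip": 3.5, "tx": 0.1, "ty": 0, "tz": 0, "ax": 0, "ay": 0, "az": 0}, {"grip": 3.5, "tx": 0, "ty": 0, "tz": 0, "ax": 0, "ay": 0, "az": 0}, {"grip": 3.5, "tx": 0, "ty": 0, "tz": 0, "ax": 0, "ay": 0, "az": 0}])

```text
time: 10.08
tool_pos: [568.8, 180.5, 38.6]
tcp_rot: [-180.0, -0.0, 17.4]
ft_force: [-1.2, -0.0, 3.9]
finger_gap: 42.9
```

```bash
python3 -c "
from h import *
delta((596.1,189.2,38.6),17.4)
"
```

```text
t 10.08 pos [568.8 180.5  38.6] rot [-1.800e+02 -3.000e-02  1.742e+01] F [-1.2 -0.   3.9] gap 42.9
shift cm [ 2.86 -0.02  0.  ] turn [-0.   -0.03  0.02]
```

Good. On to the ramps in 1 mm rows.

Emit:
step_arm(plan=[{"grip": 3.5, "tx": 0.15, "ty": 0, "tz": 0, "ax": 0, "ay": 0, "az": 0}, {"grip": 3.5, "tx": 0.15, "ty": 0, "tz": 0, "ax": 0, "ay": 0, "az": 0}, {"grip": 3.5, "tx": 0.1, "ty": 0, "tz": 0, "ax": 0, "ay": 0, "az": 0}, {"grip": 3.5, "tx": 0.1, "ty": 0, "tz": 0, "ax": 0, "ay": 0, "az": 0}, {"grip": 3.5, "tx": 0.1, "ty": 0, "tz": 0, "ax": 0, "ay": 0, "az": 0}, {"grip": 3.5, "tx": 0, "ty": 0, "tz": 0, "ax": 0, "ay": 0, "az": 0}])

```text
time: 10.58
tool_pos: [574.3, 182.2, 38.6]
tcp_rot: [-180.0, 0.0, 17.4]
ft_force: [-3.0, -2.1, 5.3]
finger_gap: 42.8
```

```bash
python3 -c "
from h import *
delta((596.1,189.2,38.6),17.4)
im=snapshot('wrist')[:,:,::-1];cv2.imwrite('pics/w7.png',im)
crop(im,265,0,390,190,4,'pics/w7b.png')
"
```

```text
t 10.58 pos [574.3 182.2  38.6] rot [-1.800e+02  1.000e-02  1.742e+01] F [-3.  -2.1  5.3] gap 42.8
shift cm [ 2.29 -0.02  0.  ] turn [-0.    0.01  0.02]
```

View pics/w7b.png

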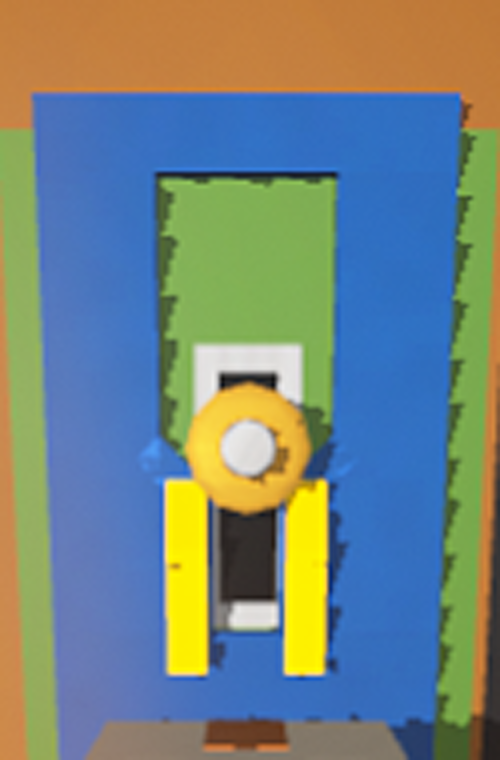

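Emit:
step_arm(plan=[{"grip": 3.5, "tx": 0.1, "ty": 0, "tz": 0, "ax": 0, "ay": 0, "az": 0}, {"grip": 3.5, "tx": 0.1, "ty": 0, "tz": 0, "ax": 0, "ay": 0, "az": 0}, {"grip": 3.5, "tx": 0.1, "ty": 0, "tz": 0, "ax": 0, "ay": 0, "az": 0}, {"grip": 3.5, "tx": 0, "ty": 0, "tz": 0, "ax": 0, "ay": 0, "az": 0}])

```text
time: 10.97
tool_pos: [577.1, 183.1, 38.6]
tcp_rot: [-180.0, 0.0, 17.4]
ft_force: [-3.1, -0.6, 4.9]
finger_gap: 42.9
```

Emit:
step_arm(plan=[{"grip": 3.5, "tx": 0.1, "ty": 0, "tz": 0, "ax": 0, "ay": 0, "az": 0}, {"grip": 3.5, "tx": 0.1, "ty": 0, "tz": 0, "ax": 0, "ay": 0, "az": 0}, {"grip": 3.5, "tx": 0.1, "ty": 0, "tz": 0, "ax": 0, "ay": 0, "az": 0}, {"grip": 3.5, "tx": 0, "ty": 0, "tz": 0, "ax": 0, "ay": 0, "az": 0}])

```text
time: 11.3
tool_pos: [579.7, 183.8, 38.6]
tcp_rot: [180.0, 0.0, 17.4]
ft_force: [-4.1, -1.0, 7.3]
finger_gap: 42.8
```

Emit:
step_arm(plan=[{"grip": 3.5, "tx": 0.1, "ty": 0, "tz": 0, "ax": 0, "ay": 0, "az": 0}, {"grip": 3.5, "tx": 0.1, "ty": 0, "tz": 0, "ax": 0, "ay": 0, "az": 0}, {"grip": 3.5, "tx": 0.1, "ty": 0, "tz": 0, "ax": 0, "ay": 0, "az": 0}, {"grip": 3.5, "tx": 0, "ty": 0, "tz": 0, "ax": 0, "ay": 0, "az": 0}])

```text
time: 11.63
tool_pos: [581.3, 184.3, 38.6]
tcp_rot: [180.0, 0.2, 17.4]
ft_force: [-11.7, -3.9, 11.8]
finger_gap: 43.1
```

Emit:
step_arm(plan=[{"grip": 3.5, "tx": 0.1, "ty": 0, "tz": -0.02, "ax": 0, "ay": 0, "az": 0}, {"grip": 3.5, "tx": 0.05, "ty": 0, "tz": 0, "ax": 0, "ay": 0, "az": 0}, {"grip": 3.5, "tx": 0, "ty": 0, "tz": 0, "ax": 0, "ay": 0, "az": 0}])

```text
time: 11.88
tool_pos: [582.5, 184.6, 38.6]
tcp_rot: [180.0, 0.2, 17.4]
ft_force: [-13.0, -5.8, 11.9]
finger_gap: 43.4
```

```bash
python3 -c "
from h import *
delta((596.1,189.2,38.6),17.4); print(sense()['wrist_torque'])
im=snapshot('wrist')[:,:,::-1];cv2.imwrite('pics/w8.png',im)
crop(im,265,0,390,190,4,'pics/w8b.png')
"
```

```text
t 11.88 pos [582.5 184.6  38.6] rot [180.     0.24  17.42] F [-13.   -5.8  11.9] gap 43.4
shift cm [ 1.44 -0.03 -0.01] turn [0.   0.24 0.02]
[-0.71162432  2.03233476 -0.06492229]
```

View pics/w8b.png

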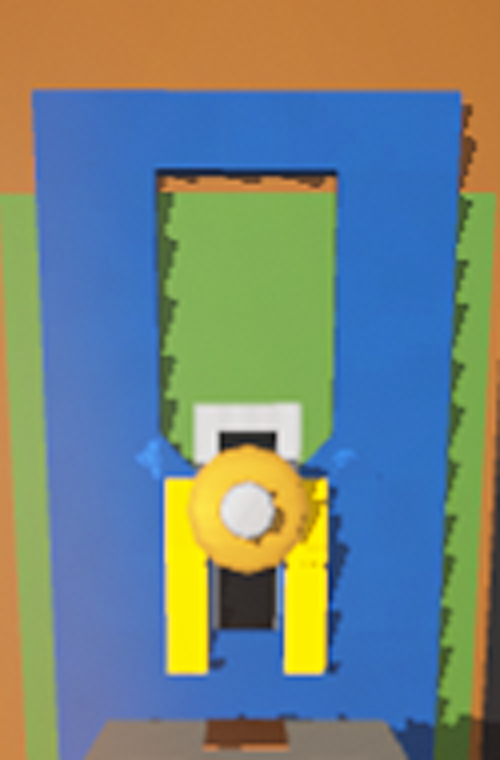

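Emit:
step_arm(plan=[{"grip": 3.5, "tx": 0.03, "ty": 0, "tz": -0.05, "ax": 0, "ay": 0, "az": 0}, {"grip": 3.5, "tx": 0, "ty": 0, "tz": 0, "ax": 0, "ay": 0, "az": 0}, {"grip": 3.5, "tx": 0, "ty": 0, "tz": 0, "ax": 0, "ay": 0, "az": 0}])

```text
time: 12.18
tool_pos: [582.8, 184.7, 38.6]
tcp_rot: [180.0, 0.2, 17.4]
ft_force: [-9.2, -4.0, 8.0]
finger_gap: 43.2
```

Emit:
step_arm(plan=[{"grip": 3.5, "tx": 0.1, "ty": 0, "tz": -0.02, "ax": 0, "ay": 0, "az": 0}, {"grip": 3.5, "tx": 0.1, "ty": 0, "tz": 0, "ax": 0, "ay": 0, "az": 0}, {"grip": 3.5, "tx": 0, "ty": 0, "tz": 0, "ax": 0, "ay": 0, "az": 0}])

```text
time: 12.43
tool_pos: [584.5, 185.2, 38.6]
tcp_rot: [180.0, 0.3, 17.4]
ft_force: [-9.8, -4.3, 8.3]
finger_gap: 42.5
```

Emit:
step_arm(plan=[{"grip": 3.5, "tx": 0.1, "ty": 0, "tz": -0.02, "ax": 0, "ay": 0, "az": 0}, {"grip": 3.5, "tx": 0.05, "ty": 0, "tz": 0, "ax": 0, "ay": 0, "az": 0}, {"grip": 3.5, "tx": 0, "ty": 0, "tz": 0, "ax": 0, "ay": 0, "az": 0}])

```text
time: 12.68
tool_pos: [586.4, 186.0, 38.6]
tcp_rot: [-180.0, 0.2, 17.4]
ft_force: [-5.5, -2.0, 3.4]
finger_gap: 42.7
```

Emit:
step_arm(plan=[{"grip": 3.5, "tx": 0.1, "ty": 0, "tz": 0, "ax": 0, "ay": 0, "az": 0}, {"grip": 3.5, "tx": 0.1, "ty": 0, "tz": 0, "ax": 0, "ay": 0, "az": 0}, {"grip": 3.5, "tx": 0, "ty": 0, "tz": 0, "ax": 0, "ay": 0, "az": 0}])

```text
time: 12.93
tool_pos: [588.3, 186.7, 38.6]
tcp_rot: [-180.0, 0.2, 17.4]
ft_force: [-6.4, -2.5, 3.7]
finger_gap: 42.8
```

Emit:
step_arm(plan=[{"grip": 3.5, "tx": 0.1, "ty": 0, "tz": 0, "ax": 0, "ay": 0, "az": 0}, {"grip": 3.5, "tx": 0.1, "ty": 0, "tz": 0, "ax": 0, "ay": 0, "az": 0}, {"grip": 3.5, "tx": 0, "ty": 0, "tz": 0, "ax": 0, "ay": 0, "az": 0}])

```text
time: 13.18
tool_pos: [590.3, 187.3, 38.6]
tcp_rot: [-180.0, 0.2, 17.4]
ft_force: [-6.6, -2.0, 3.2]
finger_gap: 43.2
```

Emit:
step_arm(plan=[{"grip": 3.5, "tx": 0.1, "ty": 0, "tz": 0, "ax": 0, "ay": 0, "az": 0}, {"grip": 3.5, "tx": 0.05, "ty": 0, "tz": 0, "ax": 0, "ay": 0, "az": 0}, {"grip": 3.5, "tx": 0, "ty": 0, "tz": 0, "ax": 0, "ay": 0, "az": 0}])

```text
time: 13.43
tool_pos: [591.8, 187.8, 38.6]
tcp_rot: [-180.0, 0.2, 17.4]
ft_force: [-5.9, -1.1, 2.4]
finger_gap: 43.1
```

```bash
python3 -c "
from h import *
delta((596.1,189.2,38.6),17.4)
im=snapshot('wrist')[:,:,::-1];cv2.imwrite('pics/w9.png',im)
crop(im,265,0,390,190,4,'pics/w9b.png')
"
```

```text
t 13.43 pos [591.8 187.8  38.6] rot [-179.98    0.18   17.43] F [-5.9 -1.1  2.4] gap 43.1
shift cm [ 0.46 -0.    0.  ] turn [-0.02  0.18  0.03]
```

View pics/w9b.png

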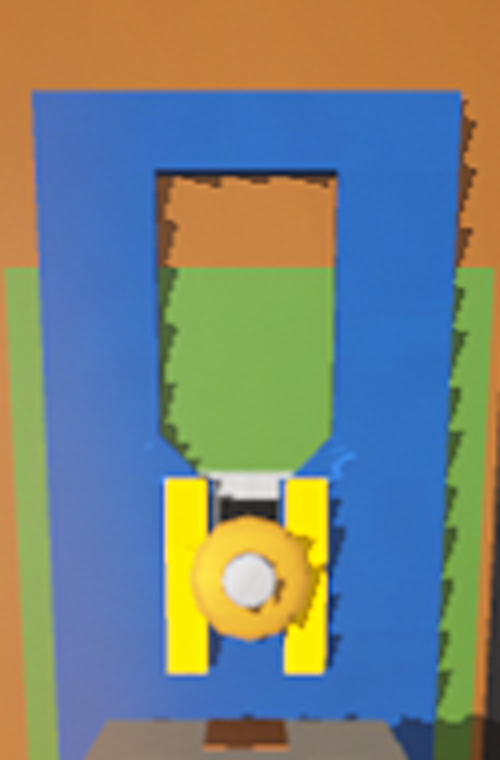

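Emit:
step_arm(plan=[{"grip": 3.5, "tx": 0.1, "ty": 0, "tz": 0, "ax": 0, "ay": 0, "az": 0}, {"grip": 3.5, "tx": 0.1, "ty": 0, "tz": 0, "ax": 0, "ay": 0, "az": 0}, {"grip": 3.5, "tx": 0, "ty": 0, "tz": 0, "ax": 0, "ay": 0, "az": 0}])

```text
time: 13.73
tool_pos: [594.5, 188.5, 38.7]
tcp_rot: [-180.0, 0.1, 17.4]
ft_force: [-1.9, -0.9, -1.6]
finger_gap: 42.7
```

Emit:
step_arm(plan=[{"grip": 3.5, "tx": 0.1, "ty": 0, "tz": 0, "ax": 0, "ay": 0, "az": 0}, {"grip": 3.5, "tx": 0, "ty": 0, "tz": 0, "ax": 0, "ay": 0, "az": 0}])

```text
time: 13.9
tool_pos: [595.8, 188.9, 39.0]
tcp_rot: [-180.0, 0.0, 17.4]
ft_force: [-1.1, -1.0, -1.9]
finger_gap: 43.1
```

Emit:
step_arm(plan=[{"grip": 3.5, "tx": 0.05, "ty": 0, "tz": 0, "ax": 0, "ay": 0, "az": 0}, {"grip": 3.5, "tx": 0, "ty": 0, "tz": 0, "ax": 0, "ay": 0, "az": 0}])

```text
time: 14.07
tool_pos: [596.3, 189.1, 39.2]
tcp_rot: [-180.0, 0.0, 17.4]
ft_force: [-3.2, -0.7, -2.0]
finger_gap: 42.9
```

Emit:
step_arm(plan=[{"grip": 3.5, "tx": 0.03, "ty": 0, "tz": 0.06, "ax": 0, "ay": 0, "az": 0}, {"grip": 3.5, "tx": 0.02, "ty": 0, "tz": 0, "ax": 0, "ay": 0, "az": 0}, {"grip": 3.5, "tx": 0, "ty": 0, "tz": 0, "ax": 0, "ay": 0, "az": 0}])

```text
time: 14.32
tool_pos: [596.5, 189.2, 38.8]
tcp_rot: [-180.0, 0.1, 17.4]
ft_force: [-5.0, -1.2, -0.8]
finger_gap: 42.7
```

Emit:
step_arm(plan=[{"grip": 3.5, "tx": 0.05, "ty": 0, "tz": 0, "ax": 0, "ay": 0, "az": 0}, {"grip": 3.5, "tx": 0, "ty": 0, "tz": 0, "ax": 0, "ay": 0, "az": 0}])

```text
time: 14.48
tool_pos: [596.6, 189.2, 38.8]
tcp_rot: [-180.0, 0.1, 17.4]
ft_force: [-6.2, -2.3, 1.3]
finger_gap: 42.8
```

Emit:
step_arm(plan=[{"grip": 3.5, "tx": 0.08, "ty": 0, "tz": 0, "ax": 0, "ay": 0, "az": 0}, {"grip": 3.5, "tx": 0, "ty": 0, "tz": 0, "ax": 0, "ay": 0, "az": 0}, {"grip": 3.5, "tx": 0, "ty": 0, "tz": 0, "ax": 0, "ay": 0, "az": 0}])

```text
time: 14.73
tool_pos: [596.6, 189.2, 38.7]
tcp_rot: [-180.0, 0.2, 17.4]
ft_force: [-10.5, -3.8, 2.8]
finger_gap: 42.8
```

Emit:
step_arm(plan=[{"grip": 3.5, "tx": 0.05, "ty": 0, "tz": 0, "ax": 0, "ay": 0, "az": 0}, {"grip": 3.5, "tx": 0, "ty": 0, "tz": 0, "ax": 0, "ay": 0, "az": 0}, {"grip": 3.5, "tx": 0, "ty": 0, "tz": 0, "ax": 0, "ay": 0, "az": 0}])

```text
time: 14.98
tool_pos: [596.6, 189.2, 38.6]
tcp_rot: [-180.0, 0.3, 17.4]
ft_force: [-13.5, -4.4, 4.7]
finger_gap: 42.8
```

```bash
python3 -c "
from h import *
delta((596.1,189.2,38.6),17.4)
im=snapshot('wrist')[:,:,::-1];cv2.imwrite('pics/wa.png',im)
crop(im,265,0,390,190,4,'pics/wab.png')
"
```

```text
t 14.98 pos [596.6 189.2  38.6] rot [-180.      0.26   17.42] F [-13.5  -4.4   4.7] gap 42.8
shift cm [-0.05 -0.02  0.01] turn [-0.    0.26  0.02]
```

View pics/wab.png

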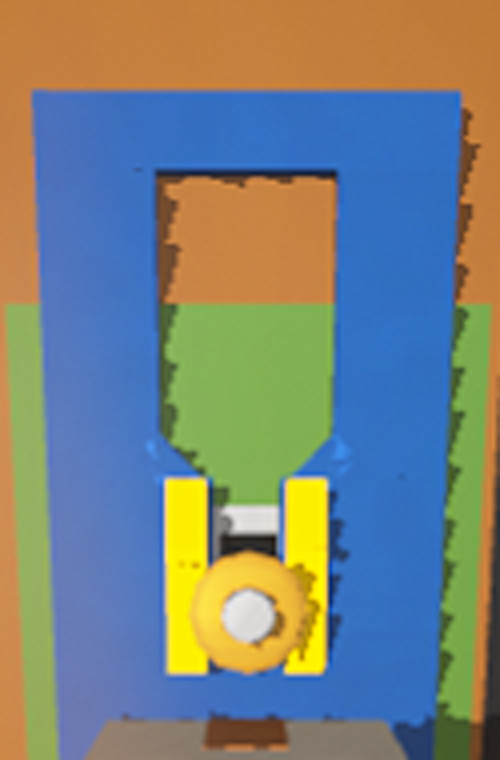

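Emit:
step_arm(plan=[{"grip": 3.5, "tx": -0.1, "ty": 0, "tz": 0, "ax": 0, "ay": 0, "az": 0}, {"grip": 3.5, "tx": -0.03, "ty": 0, "tz": -0.02, "ax": 0, "ay": 0, "az": 0}, {"grip": 3.5, "tx": 0, "ty": 0, "tz": 0, "ax": 0, "ay": 0, "az": 0}, {"grip": 3.5, "tx": 0, "ty": 0, "tz": 0, "ax": 0, "ay": 0, "az": 0}])

```text
time: 15.37
tool_pos: [596.7, 189.2, 38.9]
tcp_rot: [-180.0, 0.1, 17.4]
ft_force: [-6.5, -1.6, 0.0]
finger_gap: 42.5
```

Good: low load, still against the stop. Open gently.

Emit:
step_arm(plan=[{"grip": 4.6, "tx": 0, "ty": 0, "tz": 0, "ax": 0, "ay": 0, "az": 0}, {"grip": 5.0, "tx": 0, "ty": 0, "tz": 0, "ax": 0, "ay": 0, "az": 0}, {"grip": 6.0, "tx": 0, "ty": 0, "tz": 0, "ax": 0, "ay": 0, "az": 0}, {"grip": 7.0, "tx": 0, "ty": 0, "tz": 0, "ax": 0, "ay": 0, "az": 0}, {"grip": 7.5, "tx": 0, "ty": 0, "tz": 0, "ax": 0, "ay": 0, "az": 0}, {"grip": 7.5, "tx": 0, "ty": 0, "tz": 0, "ax": 0, "ay": 0, "az": 0}])

```text
time: 15.87
tool_pos: [597.8, 189.5, 39.4]
tcp_rot: [180.0, -0.0, 17.4]
ft_force: [0.2, -0.1, -0.0]
finger_gap: 75.3
```

```bash
python3 -c "
from h import *
delta((596.1,189.2,38.6),17.4)
T=Ttool();np.save('Tb.npy',T)
im=snapshot('wrist')[:,:,::-1];cv2.imwrite('pics/wb.png',im)
"
```

```text
t 15.87 pos [597.8 189.5  39.4] rot [ 1.800e+02 -4.000e-02  1.742e+01] F [ 0.2 -0.1 -0. ] gap 75.3
shift cm [-0.17 -0.02  0.08] turn [ 0.   -0.04  0.02]
```

View pics/wb.png

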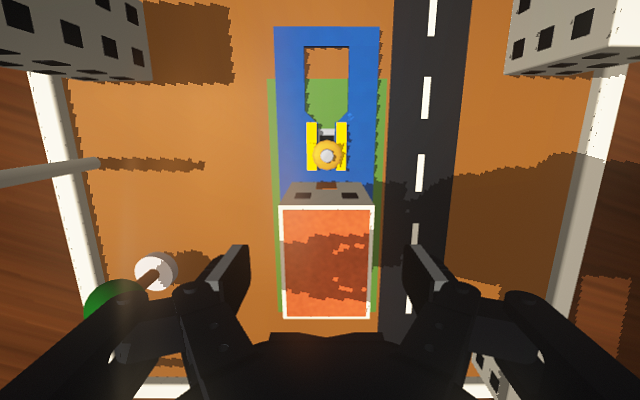

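Emit:
step_arm(plan=[{"grip": 7.5, "tx": 0, "ty": 0, "tz": -1, "ax": 0, "ay": 0, "az": 0}, {"grip": 7.5, "tx": 0, "ty": 0, "tz": -2, "ax": 0, "ay": 0, "az": 0}, {"grip": 7.5, "tx": 0, "ty": 0, "tz": -3, "ax": 0, "ay": 0, "az": 0}, {"grip": 7.5, "tx": 0, "ty": 0, "tz": -3, "ax": 0, "ay": 0, "az": 0}, {"grip": 7.5, "tx": 0, "ty": 0, "tz": -3, "ax": 0, "ay": 0, "az": 0}, {"grip": 7.5, "tx": 0, "ty": 0, "tz": -2, "ax": 0, "ay": 0, "az": 0}, {"grip": 7.5, "tx": 0, "ty": 0, "tz": -1, "ax": 0, "ay": 0, "az": 0}, {"grip": 7.5, "tx": 0, "ty": 0, "tz": 0, "ax": 0, "ay": 0, "az": 0}])

```text
time: 16.58
tool_pos: [599.4, 189.9, 193.3]
tcp_rot: [180.0, -0.3, 17.4]
ft_force: [0.4, -1.1, 0.1]
finger_gap: 75.2
```

Emit:
step_arm(plan=[{"grip": 7.5, "tx": -1.5, "ty": 0, "tz": 0, "ax": 0, "ay": 0, "az": 0}, {"grip": 7.5, "tx": -3, "ty": 0, "tz": 0, "ax": 0, "ay": 0, "az": 0}, {"grip": 7.5, "tx": -3, "ty": 0, "tz": 0, "ax": 0, "ay": 0, "az": 0}, {"grip": 7.5, "tx": -2, "ty": 0, "tz": 0, "ax": 0, "ay": 0, "az": 0}, {"grip": 7.5, "tx": 0, "ty": 0, "tz": 0, "ax": 0, "ay": 0, "az": 0}, {"grip": 7.5, "tx": 0, "ty": 0, "tz": 0, "ax": 0, "ay": 0, "az": 0}, {"grip": 7.5, "tx": 0, "ty": 0, "tz": 0, "ax": 0, "ay": 0, "az": 0}])

```text
time: 17.17
tool_pos: [506.8, 161.0, 188.2]
tcp_rot: [-180.0, 0.1, 17.4]
ft_force: [-0.7, -0.2, -0.5]
finger_gap: 75.0
```

```bash
python3 -c "
from h import *
delta((596.1,189.2,38.6),17.4)
T=Ttool();np.save('Tc.npy',T)
im=snapshot('wrist')[:,:,::-1];cv2.imwrite('pics/wc.png',im)
crop(im,270,0,380,150,5,'pics/wcc.png')
im=snapshot('side')[:,:,::-1]
crop(im,240,90,440,240,4,'pics/sc.png')
im=snapshot('top')[:,:,::-1];cv2.imwrite('pics/tc.png',im)
"
```

```text
t 17.17 pos [506.8 161.  188.2] rot [-1.7999e+02  5.0000e-02  1.7410e+01] F [-0.7 -0.2 -0.5] gap 75.0
shift cm [ 9.38 -0.02 14.95] turn [-0.01  0.05  0.01]
```

View pics/wc.png

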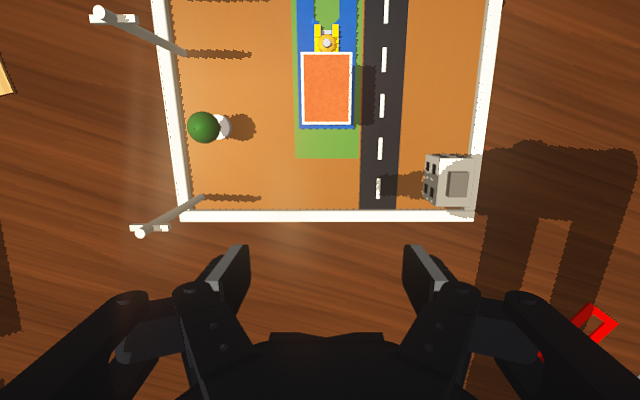

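View pics/wcc.png

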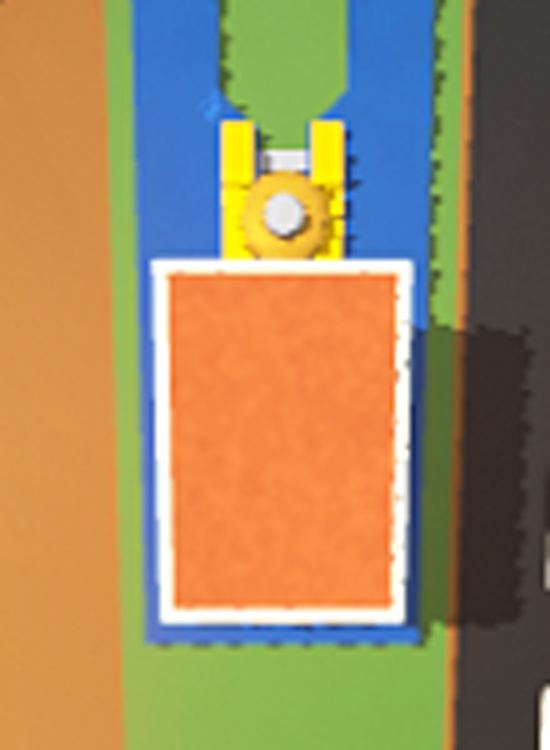

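View pics/sc.png

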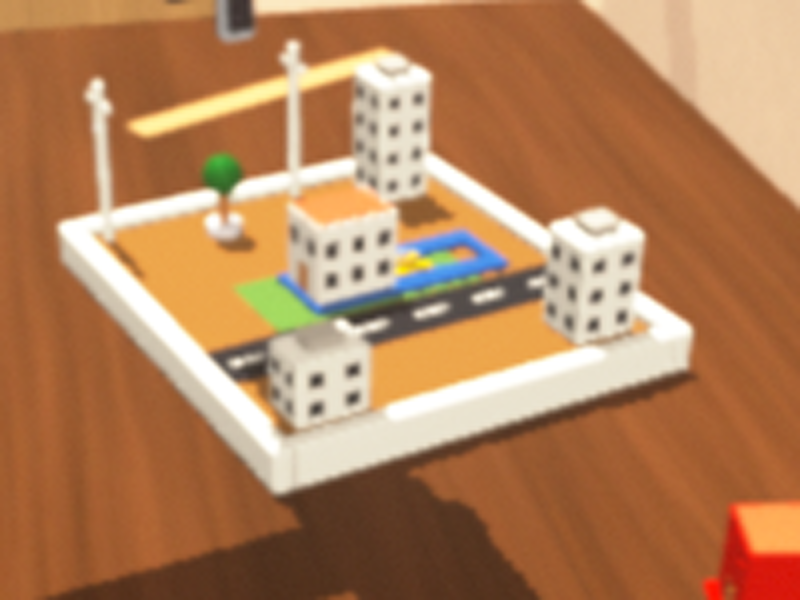

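View pics/tc.png

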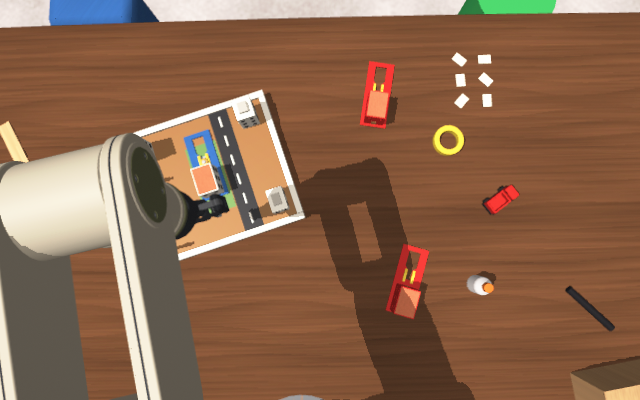

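Run:
```python
from h import *
T=np.load('Tc.npy')
f=lambda p:(np.array(p,float)+.5)/5-.5+np.array((270,0))
C=pix2w('wrist',f([(152,260),(413,260),(407,622),(162,622)]),83,T)
c=C.mean(0);t=pix2w('wrist',f([(284,214)]),38,T)[0]
d=(C[0]+C[1]-C[2]-C[3])[:2];y=np.arctan2(d[1],d[0]);u=np.array([np.cos(.3037),np.sin(.3037)])
print(np.degrees(y),c.round(1),t.round(1),'stud ahead of centre',(t-c)[:2]@u,'lat',(t-c)[:2]@[-u[1],u[0]],[np.linalg.norm(C[0]-C[1]),np.linalg.norm(C[1]-C[2])])
```

```text
17.756164462631375 [596.1 189.9  83. ] [641.8 204.2  38. ] stud ahead of centre 47.85381648336755 lat -0.07207129917472876 [np.float64(44.71302029153186), np.float64(60.05100034619719)]
```

Stud measured 47.9 mm ahead of the block's centre (48 = home), with 0.1 mm lateral error. Handing in.

```bash
python3 -c "
from bench import *
print(hand_in())"
```

```text
the job is handed in; nothing more can be done
None
```

The school is on the town board with its slot fully home on the stud, and I handed the job in after about 17.3 s. No verdict comes back, so the result rests on my own checks.

**What I did:** I gripped the blue-plated white school (not the two red look-alikes) across its 44 mm at 40 N and turned it to the board's heading of about 17.4°. I lowered the plate over the stud; the load on the board peaked at about 7 N. I then slid it tongue-first.

**Crest and stop:**
- The push peaked at about 14 N on the ramps.
- It fell to about 2 N past the crest, which I took as the click.
- It then rose to about 14 N with no further movement at the slot's end.

I eased the push off, opened the gripper and drew the arm clear.

**Last checks:**
- **Position:** the wrist picture puts the stud 47.9 mm ahead of the block's middle (48 is home) and 0.1 mm off to the side.
- **Squareness:** the school's heading read 17.8° against the board's 17.4°, a gap I put down to pixel-reading error.
- **Surroundings:** the tape, glue bottle, truck and look-alikes look unmoved in the last overhead view. The tree, hidden there by the arm, still stands in its place in the side and wrist views.
- **Not measured:** I could not measure how far the head was lifted. The click is inferred from the drop in push and the final position.

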